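Bolt the sample case shut

ROBOT

A 6-joint arm with a two-finger parallel gripper is mounted at the origin on a cart in front of the work surface, level with it; the furniture and walls round the work are solid. World frame = base frame: x ahead of the robot, y to its left, z up, the work surface at z = 0. Lengths are in m, angles in rad, forces in N, time in s.
With the tool pointing down it reaches from about 0.275 to 0.75 m from the base axis. Payload 10.2 kg.
Tool frame: the origin (TCP) lies on the centre line of the jaws, within the pads' length; the fingertips stand 19 mm ahead of it and the grasp point (between the pads) is the TCP; z points along the fingers, y is the line along which they close (so a half turn about z gives the same grasp; the last joint's range is limited). The gripper opens to 88 mm and grips with 3 to 60 N. Pads are 18 mm wide; open, the fingers measure 123 mm over their backs; the gripper's body (75 mm by 187 mm) begins 45 mm behind the grasp point.
Start: joints at [0.997, 0.313, 1.498, -0, 1.331, -0.223], TCP at [0.18, 0.493, 0.258] pointing down, gripper open.
Joint ranges: [-2.94, 2.94], [-0.97, 2.17], [0.19, 2.56], [-1.23, 4.37], [0.02, 3.11], [-2.88, 2.88]. Speed limits (rad/s): [2.39, 2.39, 3.01, 3.14, 3.14, 3.14].

INTERFACE

Orientations are given as a unit quaternion [w, x, y, z].
In Python, from bench import sense, camera, calibration, close_job gives the robot as it stands.
- The arm moves only by the tool step_arm, never from a script. Its argument "plan" is a list of rows, each a list of 7 numbers: the shift along the tool's x, y, z in m, then the turn, a rotation vector about the tool's x, y, z in rad, then the gripper's target within -1 to 1 (fully open at 1, half-way at 0, shut at -1). In form: [[x, y, z, wx, wy, wz, fingers], ...]. A call has 1 to 20 rows; each row shifts and turns the commanded pose from where the row before left it, along the tool's axes as they then stand; what a row does not reach is not made up. A row lasts 1/8 s, in which the tool goes at most 62.5 mm and 10.7 degrees, less where a joint would pass 70% of its speed; a pose out of reach is approached as far as the arm can. A call with a gripper value outside its range is refused whole. The fingers move at their own pace and stop on an object; "newtons" is the grip in N (left out, the last holds). Time passes only in rows, so rows that do not move let the fingers close. It gives the time, the measured TCP pose, the force, the opening and the grip force at its end, in the units of the state.
- sense(): the state, without advancing time (a new reading comes with each control period).
- camera(name): name is "scene" or "top"; returns the picture (420x560x3 uint8, blue, green, red); there is no depth.
- calibration(name): a dict with "camera_matrix" (3x3 intrinsics, pixels), "rvec" (rotation vector, rad) and "tvec" (3), from world to camera coordinates, as OpenCV has them. Camera axes: x right, y down, z forward; pixel columns grow to the right and rows downward; lengths in m; the calibration is good to about 2 mm. A picture is of the moment at which its call begins. calibration takes no time and is no camera call.
- close_job(): hands the job in; it is judged then, once.
The state is a dict: "time": time; "joint_pos": joint angles; "joint_vel": joint speeds; "effort": joint torques, N m; "position": TCP position; "eef_rot": TCP orientation; "ft_force": force on the tool from outside, world axes, zero at the start; "torque": the same for the moment, N m; "grip_width": finger opening in m; "finger_force": force on a finger pad.
Only numpy, scipy, OpenCV 4.12 (cv2) and the standard library are available. Lean on these libraries where they do the work, as an engineer would, in place of code of your own. Each camera call takes 0.05 s, during which the arm holds its last target. There are 200 camera calls.

TASK

Bolt the sample case shut: slide the barrel bolt across, to the right as seen from the robot, into the eye on the lid, then fold its handle down towards the robot into the notch of the keeper strip, all the way down. Feel for the notch with light pressure rather than forcing the handle against the strip, let go at the end, and leave the two vials standing on the case where they are.

Things in the scene. Friction and masses are not known exactly. Their poses are not given: they have to be found in the camera images.
- case: Grey case with aluminium top, fixed: 127 x 360 mm, 90 mm high. Origin: on the table, mid-length, 82 mm behind its front face. x from front to back, y along its length (to the robot's left), z up. The bolt lies along y near the front edge, its axis at x = -52, z = 108 mm in this frame; two straps reach 10 mm above the axis at y = 92 and -60 mm; the lid's eye (119 mm high) is at y = -92 mm.
- knob (a point): Centre of the black barrel-shaped knob on the stem (square bar, 8 mm): 19 mm diameter, 22 mm wide along the bolt, with flat ends. Pinched across these ends (jaws closing along case y) it pivots between the jaws as the handle turns, so the tool can stay upright. In the case frame it is at x = -52 - 65 sin(turn), y = 50 - slide, z = 108 + 65 cos(turn) mm.
- bolt_slide (a joint): Travel of the bolt (m) to the right (case -y): 0 drawn back, 0.074 end stop. Starts at 0 to 0.008. About 2.5 N of friction. The notch is at a travel of 0.044 +- 0.013: the strip is screwed on through long holes, so its place differs each time and is not reported; the travel goes on at least 17 mm past it.
- bolt_turn (a joint): Turn of the handle about the bolt axis (rad): 0 upright, growing as it folds down towards the robot (case -x). Starts at 0 to 0.25; friction (0.05 N m) keeps it where it is left. Away from the notch the stem meets the top of the keeper strip at about 0.51 and goes no lower; in the notch it goes on to about 1.5, lying flat.
- keeper: Keeper foot, fixed on the case; its origin does not tell where the notch is. It carries an upright strip 5 mm thick, parallel to the bolt and 16 mm in front of its axis, top 16 mm above the axis, with one notch 12.5 mm wide, open at the top. The stem must not press it with over 60 N: about 19 N at the knob when folding down (the stem meets it 20 mm from the axis), 60 N when pushing along the bolt.
- handle: The bolt's handle, stem and knob. Origin on the bolt axis; its z axis points from there along the stem to the knob, its y axis along the bolt (case y).
- vial_a: White-capped vial, 28 mm diameter, 54 mm high, standing on the case top behind the bolt, left. Origin: centre of its underside. Must stay upright and in place.
- vial_b: Brown dark-capped vial, 25 mm diameter, 54 mm high, standing on the case top behind the bolt, near the middle. Origin: centre of its underside. Must stay upright and in place.
Not all that is in view belongs to the job. Of the things like the vial_a, leave any that is green, purple or red; of the rest the larger one is meant.

How it is judged:
By the outcome, as a careful person would: the job done as asked, in the order asked, and still so for the second after the job is handed in, with the robot touching nothing.
It also fails if it takes over 58 s, if anything falls off the work surface, if the arm or the gripper's body presses on something with over 40 N, if the wrist force passes 120 N, or if a joint passes its speed limit or range.

## Working session

There is one attempt and no reset: what is moved stays moved. The work goes in short steps, Python scripts to look and compute and a tool call to move; the robot and the scene stay as the last step left them, time stands still between calls to the robot, and variables do not carry over. Pictures are saved under pics/ and viewed, at most 10 in all, crops included, and the job is handed in when it is done.

Besides the shell and the picture viewer there is one more tool, called as name([rows], argument=value, ...), one row to a line, values as JSON. step_arm: Moves the arm, as the interface text tells. Its arguments: {"type":"object","properties":{"plan":{"type":"array"},"newtons":{"type":"number"}},"required":["plan"]}

```bash
mkdir -p pics
python3 - <<'E'
from bench import sense,camera,calibration
import cv2
for n in("scene","top"):
    cv2.imwrite(f"pics/{n}0.png",cv2.resize(camera(n),(784,588),interpolation=cv2.INTER_CUBIC))
    c=calibration(n);print(n,c)
s=sense();print(s["position"],s["eef_rot"],s["time"],s["grip_width"])
E
```

```text
scene {'camera_matrix': array([[488.25858616,   0.        , 283.77375941],
       [  0.        , 488.25858616, 217.79842623],
       [  0.        ,   0.        ,   1.        ]]), 'rvec': array([ 1.13685236, -2.37380244,  0.97521992]), 'tvec': array([0.46414779, 0.36994398, 0.66825887])}
top {'camera_matrix': array([[411.63589377,   0.        , 283.01270214],
       [  0.        , 411.63589377, 204.43455519],
       [  0.        ,   0.        ,   1.        ]]), 'rvec': array([ 2.15398847, -2.14488911,  0.1569309 ]), 'tvec': array([0.11990398, 0.61971409, 0.89220721])}
[0.18032509 0.49285228 0.25723247] [-2.18345735e-04  1.74498696e-01  9.84657242e-01 -5.23284317e-04] 0.1 0.08764381995292572
```

View pics/scene0.png

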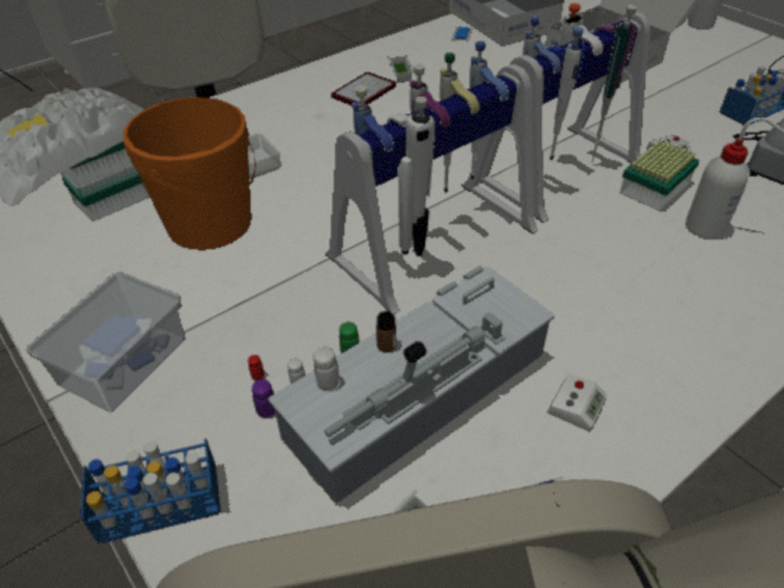

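View pics/top0.png

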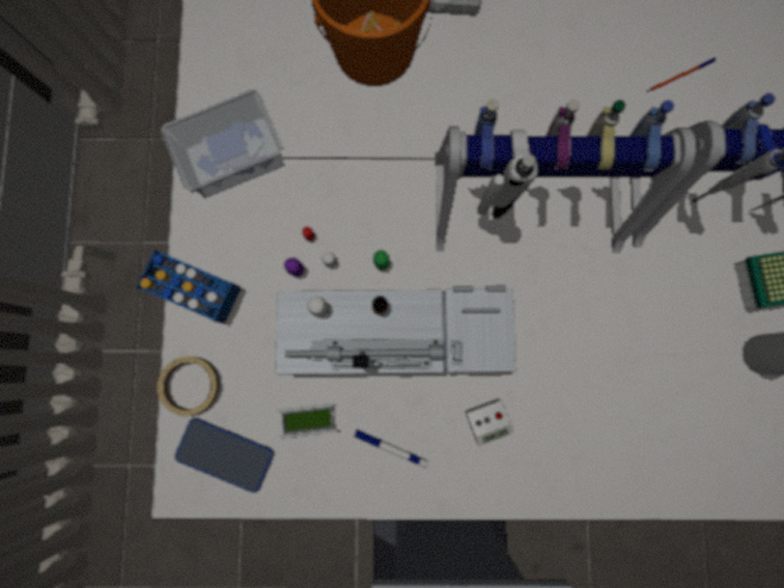

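Scene: the case runs from (275,400) to (550,315), the knob is at (415,352), and the large white and brown vials stand on the case at (326,368) and (386,332). In the top view the case top spans (275,290)–(515,375) and the knob is at (361,361). White vial candidates: the larger at top-view (317,306) on the case is vial_a, and the small one at (329,258) stands on the table. Next, an enlarged crop of each view.

```bash
cat > h.py <<'E'
import numpy as np,cv2
from bench import sense,camera,calibration
def ray(n,u,v):
    c=calibration(n);R=cv2.Rodrigues(c["rvec"])[0];C=-R.T@c["tvec"]
    return C,R.T@np.linalg.inv(c["camera_matrix"])@[u,v,1]
def atz(n,u,v,z):
    C,d=ray(n,u,v);return C+d*(z-C[2])/d[2]
def proj(n,p):
    c=calibration(n);return cv2.projectPoints(np.array(p,float).reshape(-1,1,3),c["rvec"],c["tvec"],c["camera_matrix"],None)[0][:,0]
E
python3 - <<'E'
from h import *
for n,(x,y,w,h) in dict(top=(190,195,190,85),scene=(190,185,210,165)).items():
    im=camera(n)[y:y+h,x:x+w];f=784/w if n=="top" else 3.6
    cv2.imwrite(f"pics/{n}1.png",cv2.resize(im,None,fx=f,fy=f,interpolation=cv2.INTER_CUBIC));print(n,f)
print(proj("top",[[.18,.493,.257],[0,0,0]]))
E
```

```text
top 4.126315789473685
scene 3.6
[[ 51.96755862 455.13556791]
 [338.33256599 490.35083016]]
```

View pics/top1.png

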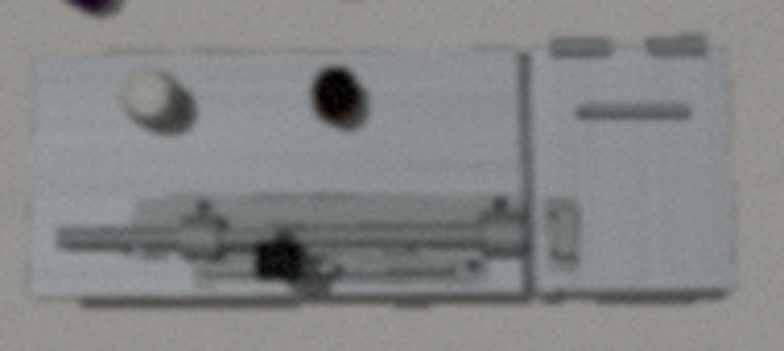

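View pics/scene1.png

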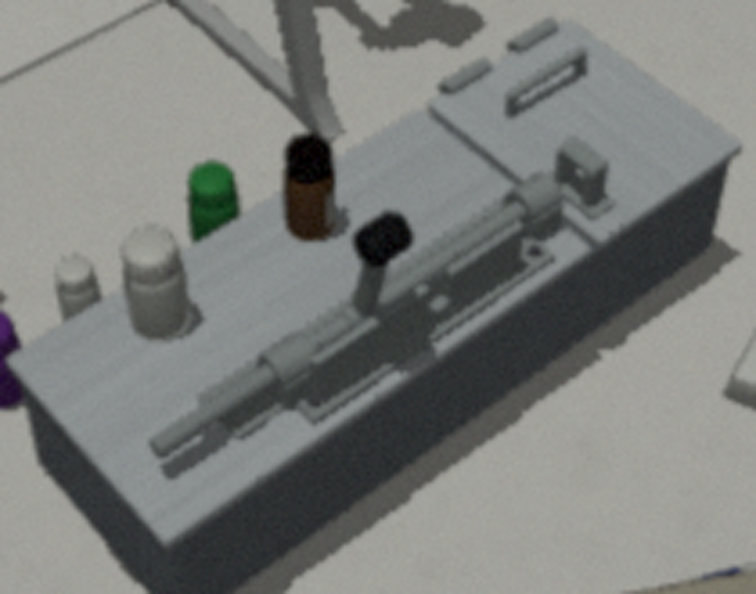

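Crop readings. Top: case-top corners FL (30,297), FR (732,293), BL (33,57), BR (727,48), knob (281,258). Scene: FL (168,545), FR (741,150), BL (14,362), knob (383,238), and a gap in the strip (the notch) near (432,290).

```bash
cat >> h.py <<'E'
T=lambda u,v:(190+(u+.5)/4.126-.5,195+(v+.5)/4.126-.5)
S=lambda u,v:(190+(u+.5)/3.6-.5,185+(v+.5)/3.6-.5)
E
python3 - <<'E'
from h import *
from scipy.optimize import least_squares
obs=[("top",T(30,297),(-82,180,90)),("top",T(732,293),(-82,-180,90)),("top",T(33,57),(45,180,90)),("top",T(727,48),(45,-180,90)),
("scene",S(168,545),(-82,180,90)),("scene",S(741,150),(-82,-180,90)),("scene",S(14,362),(45,180,90))]
def W(q,p):
    c,s=np.cos(q[2]),np.sin(q[2]);p=np.array(p)/1000
    return [q[0]+c*p[0]-s*p[1],q[1]+s*p[0]+c*p[1],p[2]]
def knob(q,sl,t):return W(q,(-52-65*np.sin(t),50-1000*sl,108+65*np.cos(t)))
def f(q):
    r=[proj(n,W(q,p))[0]-np.array(px) for n,px,p in obs]
    r+=[proj("top",knob(q,q[3]/100,q[4]))[0]-T(281,258),proj("scene",knob(q,q[3]/100,q[4]))[0]-S(383,238)]
    return np.ravel(r)
r=least_squares(f,[.45,.1,0,.4,.1]);q=r.x
print(q,np.round(r.fun,1))
print("knob",knob(q,q[3]/100,q[4]))
for y in (20,10,6,0,-7,-20):print(y,[(np.array(proj("scene",W(q,(-68,y,z)))[0])-[190,185])*3.6 for z in(124,108)], (proj("top",W(q,(-68,y,124)))[0]-[190,195])*4.126)
E
```

```text
[0.56157774 0.12445708 0.0156137  0.24331017 0.1687907 ] [ 0.4  1.1  0.5  0.1  0.8 -0.3 -0.7  0.   0.3  0.6  0.8 -0.4 -2.1 -0.9
  0.1  0.1 -0.1 -0.1]
knob [np.float64(0.49792337381112245), np.float64(0.17103581614911567), np.float64(0.17207626147422986)]
20 [array([433.7844436 , 283.59878813]), array([432.56773885, 305.99110411])] [341.16443416 268.16790973]
10 [array([450.29889839, 272.5966261 ]), array([448.85604697, 295.01983942])] [361.41229981 267.93024019]
6 [array([456.85274214, 268.23036322]), array([455.32086413, 290.66535278])] [369.51068658 267.83518128]
0 [array([466.62848268, 261.71762738]), array([464.96457347, 284.16966968])] [381.65745309 267.69260248]
-7 [array([477.9508496, 254.1745073]), array([476.13515974, 276.64553288])] [395.82744682 267.52627503]
-20 [array([498.74531948, 240.32093902]), array([496.65405762, 262.82468309])] [422.13962472 267.21742256]
```

step_arm([
  [0, 0, 0, 0, 0, -0.1223, 1],
  [0, 0, 0, 0, 0, -0.1223, 1],
  [0, 0, 0, 0, 0, -0.1223, 1],
  [-0.0261, -0.0273, 0, 0, 0, 0, 1],
  [-0.0261, -0.0273, 0, 0, 0, 0, 1],
  [-0.0261, -0.0273, 0, 0, 0, 0, 1],
  [-0.0261, -0.0273, 0, 0, 0, 0, 1],
  [-0.0261, -0.0273, 0, 0, 0, 0, 1],
  [-0.0261, -0.0273, 0, 0, 0, 0, 1],
  [-0.0261, -0.0273, 0, 0, 0, 0, 1],
  [-0.0261, -0.0273, 0, 0, 0, 0, 1],
  [-0.0261, -0.0273, 0, 0, 0, 0, 1],
  [-0.0261, -0.0273, 0, 0, 0, 0, 1],
  [-0.0261, -0.0273, 0, 0, 0, 0, 1],
  [-0.0261, -0.0273, 0, 0, 0, 0, 1],
  [0, 0, 0, 0, 0, 0, 1],
  [0, 0, 0, 0, 0, 0, 1],
], newtons=12)

```text
time: 2.33
position: [0.4984, 0.1709, 0.2576]
eef_rot: [-0.0, -0.008, 1.0, 0.0]
ft_force: [0.1, -0.5, -0.1]
grip_width: 0.0881
finger_force: 0.0
```

step_arm([
  [0, 0, 0.02, 0, 0, 0, 1],
  [0, 0, 0.02, 0, 0, 0, 1],
  [0, 0, 0.02, 0, 0, 0, 1],
  [0, 0, 0.015, 0, 0, 0, 1],
  [0, 0, 0.01, 0, 0, 0, 1],
  [0, 0, 0, 0, 0, 0, 1],
  [0, 0, 0, 0, 0, 0, 0],
])

```text
time: 3.2
position: [0.4991, 0.1706, 0.1733]
eef_rot: [0.001, -0.008, 1.0, 0.0]
ft_force: [-0.0, 0.8, -0.3]
grip_width: 0.0804
finger_force: 0.0
```

Run:
```python
from h import *
a=camera("scene")[185:345,220:380];b=camera("top")[195:285,200:360]
cv2.imwrite("pics/2.png",np.vstack([cv2.resize(i,None,fx=2.3*1.0,fy=2.3,interpolation=cv2.INTER_CUBIC) for i in(a,b)]))
```

```text
(no output)
```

View pics/2.png

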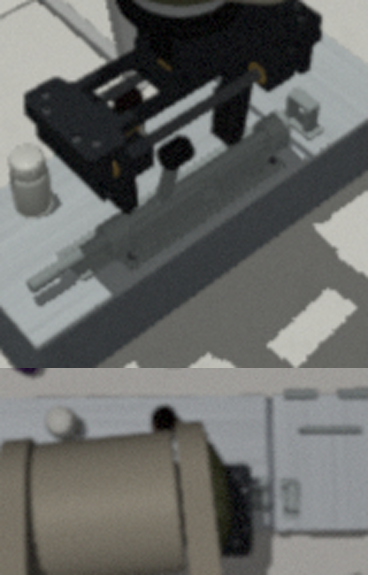

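The knob (175,150) sits between the two fingers (125,190) and (230,120), and the vials are clear. Closing.

step_arm([
  [0, 0, 0, 0, 0, 0, -1],
  [0, 0, 0, 0, 0, 0, -1],
  [0, 0, 0, 0, 0, 0, -1],
  [0, 0, 0, 0, 0, 0, -1],
  [0, 0, 0, 0, 0, 0, -1],
  [0, 0, 0, 0, 0, 0, -1],
  [0, 0, 0, 0, 0, 0, -1],
  [0, 0, 0, 0, 0, 0, -1],
  [0, 0, 0, 0, 0, 0, -1],
  [0, 0, 0, 0, 0, 0, -1],
], newtons=12)

```text
time: 4.55
position: [0.4988, 0.1706, 0.1727]
eef_rot: [-0.0, -0.008, 1.0, 0.0]
ft_force: [-0.4, 1.2, -0.2]
grip_width: 0.0218
finger_force: 12.0
```

step_arm([
  [0, -0.004, 0, 0, 0, 0, -1],
  [0, -0.004, 0, 0, 0, 0, -1],
  [0, -0.004, 0, 0, 0, 0, -1],
  [0, -0.004, 0, 0, 0, 0, -1],
  [0, -0.004, 0, 0, 0, 0, -1],
  [0, -0.004, 0, 0, 0, 0, -1],
  [0, 0, 0, 0, 0, 0, -1],
  [0, 0, 0, 0, 0, 0, -1],
], newtons=12)

```text
time: 5.55
position: [0.4993, 0.1461, 0.1727]
eef_rot: [-0.0, -0.008, 1.0, -0.0]
ft_force: [-0.2, -2.6, 1.2]
grip_width: 0.0216
finger_force: 12.0
```

step_arm([
  [0.003, 0, 0.0006, 0, 0, 0, -1],
  [0.003, 0, 0.0007, 0, 0, 0, -1],
  [0.003, 0, 0.0009, 0, 0, 0, -1],
  [0.003, 0, 0.001, 0, 0, 0, -1],
  [0.003, 0, 0.0011, 0, 0, 0, -1],
  [0.0023, 0, 0.0012, 0, 0, 0, -1],
  [0, 0, 0, 0, 0, 0, -1],
  [0, 0, 0, 0, 0, 0, -1],
])

```text
time: 6.55
position: [0.4818, 0.1462, 0.1671]
eef_rot: [-0.0, -0.008, 1.0, -0.0]
ft_force: [3.2, -2.4, -6.5]
grip_width: 0.0216
finger_force: 12.0
```

step_arm([
  [0.002, 0, 0.0016, 0, 0, 0, -1],
  [0.002, 0, 0.0014, 0, 0, 0, -1],
  [0, 0, 0, 0, 0, 0, -1],
  [0, 0, 0, 0, 0, 0, -1],
])

```text
time: 7.05
position: [0.4781, 0.1462, 0.1646]
eef_rot: [0.0, -0.008, 1.0, 0.0]
ft_force: [1.0, -3.1, 4.8]
grip_width: 0.0217
finger_force: 12.0
```

step_arm([
  [0.0008, 0, 0.0002, 0, 0, 0, -1],
  [0, 0, 0, 0, 0, 0, -1],
])

```text
time: 7.3
position: [0.4774, 0.1462, 0.1643]
eef_rot: [0.0, -0.008, 1.0, 0.0]
ft_force: [2.6, -2.0, 4.9]
grip_width: 0.0218
finger_force: 12.0
```

step_arm([
  [0.001, 0, 0.0003, 0, 0, 0, -1],
  [0, 0, 0, 0, 0, 0, -1],
])

```text
time: 7.55
position: [0.4766, 0.1462, 0.1638]
eef_rot: [0.001, -0.008, 1.0, 0.0]
ft_force: [5.2, -1.8, 2.4]
grip_width: 0.0216
finger_force: 12.0
```

step_arm([
  [0, -0.001, 0, 0, 0, 0, -1],
  [0, -0.001, 0, 0, 0, 0, -1],
  [0, 0, 0, 0, 0, 0, -1],
])

```text
time: 7.92
position: [0.4764, 0.1453, 0.1637]
eef_rot: [0.001, -0.008, 1.0, 0.001]
ft_force: [4.2, 7.0, 2.0]
grip_width: 0.0218
finger_force: 12.0
```

step_arm([
  [0, -0.001, 0, 0, 0, 0, -1],
  [0, -0.001, 0, 0, 0, 0, -1],
  [0, 0, 0, 0, 0, 0, -1],
])

```text
time: 8.3
position: [0.4757, 0.1426, 0.1632]
eef_rot: [-0.001, -0.008, 1.0, 0.0]
ft_force: [1.9, 0.8, -0.3]
grip_width: 0.0217
finger_force: 12.0
```

step_arm([
  [0, -0.001, 0, 0, 0, 0, -1],
  [0, -0.001, 0, 0, 0, 0, -1],
  [0, 0, 0, 0, 0, 0, -1],
])

```text
time: 8.68
position: [0.476, 0.1401, 0.1634]
eef_rot: [-0.0, -0.008, 1.0, 0.0]
ft_force: [1.9, 2.0, -3.8]
grip_width: 0.0216
finger_force: 12.0
```

step_arm([
  [0.0017, 0, 0.0014, 0, 0, 0, -1],
  [0, 0, 0, 0, 0, 0, -1],
])

```text
time: 8.93
position: [0.4745, 0.1401, 0.1623]
eef_rot: [-0.0, -0.008, 1.0, -0.0]
ft_force: [1.3, 2.8, -1.5]
grip_width: 0.0217
finger_force: 12.0
```

step_arm([
  [0.0017, 0, 0.0011, 0, 0, 0, -1],
  [0, 0, 0, 0, 0, 0, -1],
])

```text
time: 9.18
position: [0.4728, 0.1401, 0.1611]
eef_rot: [0.0, -0.008, 1.0, -0.0]
ft_force: [3.5, 3.5, -3.6]
grip_width: 0.0216
finger_force: 12.0
```

step_arm([
  [0.0026, 0, 0.0022, 0, 0, 0, -1],
  [0.0026, 0, 0.0022, 0, 0, 0, -1],
  [0.0024, 0, 0.0022, 0, 0, 0, -1],
  [0.0024, 0, 0.0023, 0, 0, 0, -1],
  [0, 0, 0, 0, 0, 0, -1],
])

```text
time: 9.8
position: [0.4627, 0.1399, 0.152]
eef_rot: [0.0, -0.008, 1.0, -0.0]
ft_force: [4.1, 1.4, -4.6]
grip_width: 0.0216
finger_force: 12.0
```

step_arm([
  [0.0018, 0, 0.0028, 0, 0, 0, -1],
  [0.0021, 0, 0.0025, 0, 0, 0, -1],
  [0.0019, 0, 0.0026, 0, 0, 0, -1],
  [0.0019, 0, 0.0026, 0, 0, 0, -1],
  [0.0016, 0, 0.0028, 0, 0, 0, -1],
  [0.0016, 0, 0.0028, 0, 0, 0, -1],
  [0, 0, 0, 0, 0, 0, -1],
])

```text
time: 10.68
position: [0.4522, 0.1397, 0.1361]
eef_rot: [0.0, -0.008, 1.0, 0.0]
ft_force: [6.1, 2.8, -2.9]
grip_width: 0.0219
finger_force: 12.0
```

step_arm([
  [0.0009, 0, 0.003, 0, 0, 0, -1],
  [0.0009, 0, 0.003, 0, 0, 0, -1],
  [0.0008, 0, 0.0031, 0, 0, 0, -1],
  [0.0008, 0, 0.0031, 0, 0, 0, -1],
  [0, 0, 0, 0, 0, 0, -1],
])

```text
time: 11.3
position: [0.4482, 0.1397, 0.1237]
eef_rot: [-0.0, -0.008, 1.0, -0.0]
ft_force: [1.3, 2.1, -0.6]
grip_width: 0.0216
finger_force: 12.0
```

step_arm([
  [0.0006, 0, 0.003, 0, 0, 0, -1],
  [0.0005, 0, 0.003, 0, 0, 0, -1],
  [0.0003, 0, 0.002, 0, 0, 0, -1],
  [0.0001, 0, 0.0015, 0, 0, 0, -1],
  [0, 0, 0, 0, 0, 0, -1],
])

```text
time: 11.92
position: [0.4471, 0.1397, 0.1144]
eef_rot: [-0.0, -0.008, 1.0, 0.0]
ft_force: [1.7, 2.3, -0.7]
grip_width: 0.0218
finger_force: 12.0
```

step_arm([
  [0, 0, 0.001, 0, 0, 0, -1],
  [0, 0, 0, 0, 0, 0, -1],
])

```text
time: 12.18
position: [0.447, 0.1397, 0.1135]
eef_rot: [-0.0, -0.008, 1.0, -0.0]
ft_force: [-0.5, 2.4, 0.8]
grip_width: 0.0215
finger_force: 12.0
```

Press on until it meets the stop.

step_arm([
  [0, 0, 0.001, 0, 0, 0, -1],
  [0, 0, 0, 0, 0, 0, -1],
])

```text
time: 12.42
position: [0.4471, 0.1397, 0.113]
eef_rot: [0.0, -0.008, 1.0, -0.0]
ft_force: [-1.6, 2.4, 8.3]
grip_width: 0.0216
finger_force: 12.0
```

step_arm([
  [0, 0, 0.0008, 0, 0, 0, -1],
  [0, 0, 0, 0, 0, 0, -1],
])

```text
time: 12.68
position: [0.4471, 0.1397, 0.1125]
eef_rot: [0.0, -0.008, 1.0, -0.0]
ft_force: [-4.3, 0.6, 12.1]
grip_width: 0.0214
finger_force: 12.0
```

step_arm([
  [0, 0, 0, 0, 0, 0, 0],
  [0, 0, 0, 0, 0, 0, 0],
  [0, 0, 0, 0, 0, 0, 0],
  [0, 0, 0, 0, 0, 0, 0.3],
  [0, 0, 0, 0, 0, 0, 0.3],
])

```text
time: 13.3
position: [0.447, 0.1396, 0.1116]
eef_rot: [-0.0, -0.008, 1.0, -0.0]
ft_force: [-0.5, 0.0, 0.6]
grip_width: 0.0573
finger_force: 0.0
```

Run:
```python
from h import *
a=camera("scene")[185:345,190:400]
cv2.imwrite("pics/3.png",cv2.resize(a,None,fx=3.6,fy=3.6,interpolation=cv2.INTER_CUBIC))
s=sense();print(s["position"],s["ft_force"],s["grip_width"])
```

```text
[0.44703984 0.13965001 0.1116793 ] [ 0.46313431 -0.69963938  1.22692985] 0.05723090514762162
```

View pics/3.png

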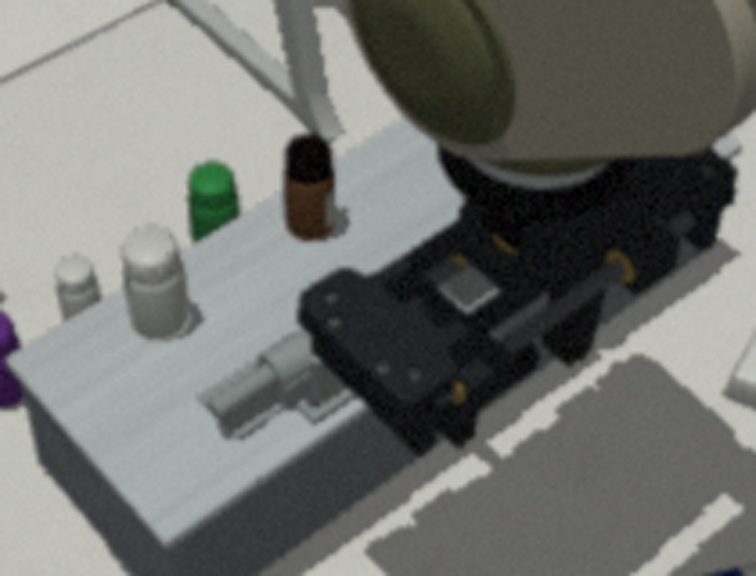

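The gripper is open at (450,350) and the vials at (155,280) and (310,190) are undisturbed. Raising and backing off.

step_arm([
  [0, 0, -0.01, 0, 0, 0, 0.3],
  [0, 0, -0.02, 0, 0, 0, 0.3],
  [0, 0, -0.03, 0, 0, 0, 0.3],
  [0, 0, -0.03, 0, 0, 0, 0.3],
  [0, 0.03, -0.03, 0, 0, 0, 0.3],
  [0, 0.03, -0.02, 0, 0, 0, 0.3],
  [0.01, 0.03, 0, 0, 0, 0, 0.3],
  [0.01, 0.03, 0, 0, 0, 0, 0.3],
  [0.01, 0.03, 0, 0, 0, 0, 0.3],
  [0.01, 0.03, 0, 0, 0, 0, 0.3],
  [0.01, 0.03, 0, 0, 0, 0, 0.3],
  [0, 0, 0, 0, 0, 0, 0.3],
  [0, 0, 0, 0, 0, 0, 0.3],
])

```text
time: 14.98
position: [0.3938, 0.3483, 0.252]
eef_rot: [0.0, -0.008, 1.0, -0.0]
ft_force: [0.2, -1.4, 0.5]
grip_width: 0.0572
finger_force: 0.0
```

Run:
```python
from h import *
a=camera("scene")[185:345,190:400]
cv2.imwrite("pics/4.png",cv2.resize(a,None,fx=3.6,fy=3.6,interpolation=cv2.INTER_CUBIC))
b=camera("top")[195:280,190:380]
cv2.imwrite("pics/5.png",cv2.resize(b,None,fx=4.126,fy=4.126,interpolation=cv2.INTER_CUBIC))
```

```text
(no output)
```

View pics/4.png

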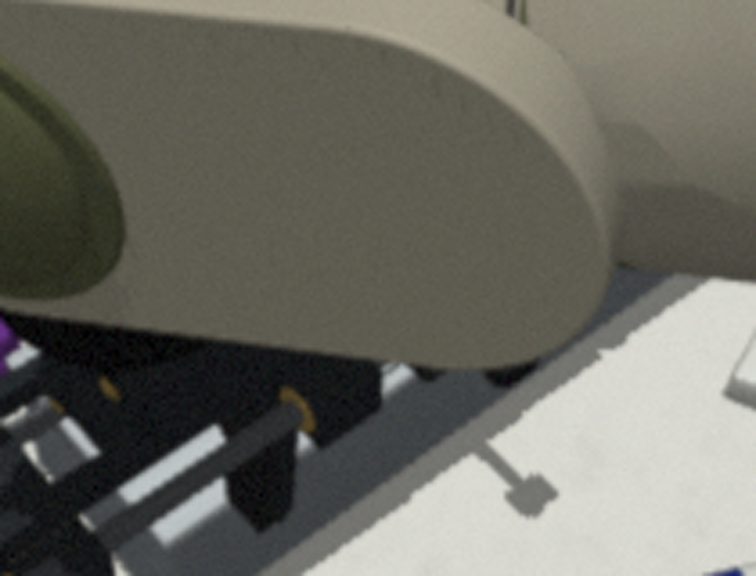

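View pics/5.png

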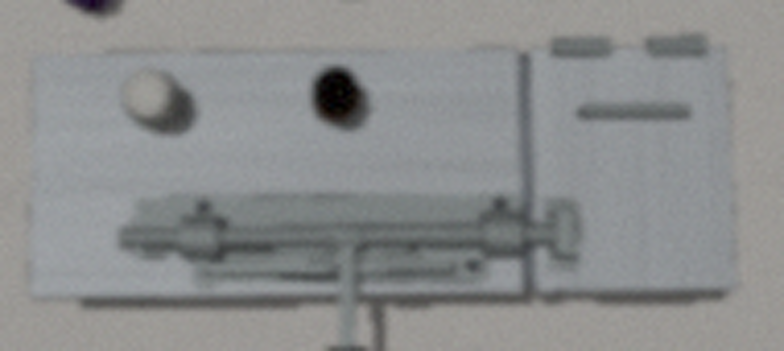

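The bolt is in the eye at (565,230). The handle lies flat through the strip at (348,270) towards the robot, and both vials are unmoved at (150,98) and (337,95). The tool is clear.

```bash
python3 -c "from bench import close_job;print(close_job())"
```

```text
the job is handed in; nothing more can be done
None
```

The job is handed in: the bolt is across into the eye, the handle is folded flat in the notch and released, and both vials are standing where they were, as the last top picture shows.

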